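Key a lamp stem into its foot

TASK

Fit the tall lamp stem into the white lamp foot: lower its flat-ended rod through the steel collar and turn it about its own axis, feeling for the hidden slot inside, until it drops fully home; then let go of it, standing upright. Leave the short stem in its block, and do not knock over or shove away the vase and the dome shade.

Things in the scene. Friction and masses are not known exactly. Their poses are not given: they have to be found in the camera images.
- stem_grip (a point): Tall lamp stem, loose, 0.16-0.28 kg, 168 mm long, upright with play in a block. This point: centre of its black lampholder (48 mm along x, 24 along y, 38 high; 8 mm brass ring on top), 141 mm above the lower end. Below it a round steel rod, 16 mm diameter, 100 mm long, then a flat tang. z runs up the rod, x along the wide side of lampholder and tang.
- stem_tip (a point): Centre of the lower end face of the tall stem's flat steel tang, which is 22 mm high, 16 mm wide along x and 8 mm thick along y; axes as for stem_grip. A half turn of the stem about z makes no difference to its fit.
- foot: Lamp foot, fixed: a white dome, 160 mm diameter, 20 mm high, with an upright steel collar in the middle, 34 mm outer diameter (39 mm at the rim). Origin on the collar's axis at table height, z up; x points to the small black rocker switch on the dome.
- foot_mouth (a point): Centre of the collar's open rim, 92 mm above the table. Round bore 18.6 mm in diameter, slightly flared in its top 6 mm; axes as for the foot.
- foot_landing (a point): Centre of a flat steel landing inside the bore, 47 mm below the rim; axes as for the foot. A slot 11 mm wide and 25 mm deep crosses the whole bore. Its direction is not measured: within 50 degrees either way of the foot's x. A tang turned wrongly stands on the landing; within about 0.1 rad of the slot it drops 22 mm, until the rod's shoulder rests on the landing (stem_grip then 119 mm above this point).
- stand: Wooden block 80 x 80 mm, 50 mm high, fixed to the table, in which the tall stem stands at the start. Origin under its centre. Hole 19 mm in diameter, 40 mm deep.
- short_stand: A like wooden block in which the short stem stands.
- short_grip (a point): Centre of the black lampholder block of the short stem, 118 mm long in all, alike but with a shorter rod; it is to be left alone. 91 mm above its lower end; its top stands about 130 mm above the table.
- vase: Dark red vase, 120 mm high, 76 mm in diameter, loose. Origin under its centre.
- shade: White dome lamp shade, 156 mm in diameter, 70 mm high, loose, lying open side down. Origin under its centre.

How it is judged (in metres and radians):
On the way:
1. the tall stem's tang is inside the collar (z of stem_tip in the frame of foot between 0.03 and 0.085 m and horizontal distance between stem_tip and foot below 0.006 m), for 0.1 s.
At the end, for the whole second after the job is handed in: The tall stem stands upright (within 7 degrees) in the foot's collar with its tang in the slot, fully home: the tang's end less than 27 mm above the table, within 6 mm of the collar's axis; the short stem is still in its block (its lampholder moved less than 30 mm) (z of stem_tip in the frame of foot below 0.027 m and horizontal distance between stem_tip and foot below 0.006 m and angle between stem_grip's own z axis and vertical below 0.12 rad and distance of short_grip from where it was at the start of the episode below 0.03 m); the robot touches nothing.
It fails at once if the short stem is pulled out or knocked (its lampholder moves more than 40 mm) (distance of short_grip from where it was at the start of the episode above 0.04 m).
It fails at once if the vase is knocked over or shoved more than 50 mm (angle between vase's own z axis and vertical above 0.5 rad or distance of vase from where it was at the start of the episode above 0.05 m).
It fails at once if the dome shade is tipped or shoved more than 50 mm (angle between shade's own z axis and vertical above 0.5 rad or distance of shade from where it was at the start of the episode above 0.05 m).
It also fails if it takes over 67 s, if anything falls off the work surface, if the arm or the gripper's body presses on something with over 40 N, if the wrist force passes 120 N, or if a joint passes its speed limit or range.

ROBOT

A 6-joint arm with a two-finger parallel gripper is mounted at the origin on the work surface. World frame = base frame: x ahead of the robot, y to its left, z up, the work surface at z = 0. Lengths are in mm, angles in rad, forces in N, time in s.
With the tool pointing down it reaches from about 375 to 825 mm from the base axis. Payload 5.5 kg.
Tool frame: the origin (TCP) lies at the very end of the fingers, on their centre line; the grasp point (between the pads) lies 19 mm behind it; z points along the fingers, y is the line along which they close (so a half turn about z gives the same grasp; the last joint's range is limited). The gripper opens to 85 mm and grips with 20 to 120 N. Pads are 22 mm wide; open, the fingers measure 114 mm over their backs; the gripper's body (76 mm by 85 mm) begins 54 mm behind the grasp point. The pads swing forward as they close: fully open they stand 13 mm farther back than shut.
Start: joints at [1.147, 0.314, -0.047, 1.21, 0, 1.571], TCP at [246.733, 546.917, 231.299] pointing down, gripper open.
Joint ranges: [-2.67, 2.67], [-0.69, 1.73], [-1.03, 1.25], [-2.08, 2.16], [-1.42, 1.45], [-3.14, 3.14]. Speed limits (rad/s): [2.39, 2.39, 3.01, 3.14, 3.14, 3.14].

INTERFACE

Orientations are given as a unit quaternion [x, y, z, w].
In Python, from plant import manip, snapshot gives the robot as it stands.
- The arm moves only by the tool step_arm, never from a script. Its argument "plan" is a list of rows, each a list of 2 entries, a list of its own where there are three numbers: the shift along the world's x, y, z scaled (see below), then the turn about the world's z scaled (see below). In form: [[[tx, ty, tz], turn], ...]. A call has 1 to 12 rows; each row shifts and turns the commanded pose from where the row before left it; what a row does not reach is not made up. The controller multiplies each number of a shift by 0.04 m and each number of a turn by 0.15 rad. A row lasts 1/8 s, in which the tool goes at most 62.5 mm and 10.7 degrees, less where a joint would pass 70% of its speed; a pose out of reach is approached as far as the arm can. A call with a number of a shift or a turn outside -1 to 1 is refused whole. A call with a gripper value outside its range is refused whole. "jaw" is the gripper command: -1 is fully open, 1 is shut, values between are in proportion, set as the call begins (left out, the last holds). The fingers move at their own pace and stop on an object; "grip_force" is the grip in N (left out, the last holds). Time passes only in rows, so rows that do not move let the fingers close. It gives the time, the measured TCP pose, the force, the opening and the grip force at its end, in the units of the state.
- manip.state(): the state, without advancing time (a new reading comes with each control period).
- snapshot(name): name is "side" or "top" or "wrist"; returns a dict with "img" (384x512x3 uint8, blue, green, red), "fx", "fy", "cx", "cy" (pixels), "k1" (the pictures are not rectified: a ray, as slopes to the right and down, at radius r is drawn at 1 + k1 r^2 times it, then the intrinsics apply), "T" (4x4, takes a point from camera to world coordinates); the wrist camera has in their place "tool_from_camera" (4x4, takes a point from camera to tool coordinates, whose origin is the TCP and whose axes are the flange's). Camera axes: x right, y down, z forward; pixel columns grow to the right and rows downward; lengths in mm; the calibration is good to about 2 mm. A picture is of the moment at which its call begins: read the wrist's pose just before it. There is no depth.
- manip.job_done(): hands the job in; it is judged then, once.
The state is a dict: "time_s": time; "joint_pos": joint angles; "joint_vel": joint speeds; "joint_torque": joint torques, N m; "ee_pos": TCP position; "eef_rot": TCP orientation; "wrist_force": force on the tool from outside, world axes, zero at the start; "moment": the same for the moment, N m; "finger_gap": opening from 0.0 (shut) to 1.0 (fully open); "finger_force": force on a finger pad.
Only numpy, scipy, OpenCV 4.12 (cv2) and the standard library are available. Lean on these libraries where they do the work, as an engineer would, in place of code of your own. Each camera call takes 0.05 s, during which the arm holds its last target. There are 200 camera calls.

## Working session

There is one attempt and no reset: what is moved stays moved. The work goes in short steps, Python scripts to look and compute and a tool call to move; the robot and the scene stay as the last step left them, time stands still between calls to the robot, and variables do not carry over. Pictures are saved under pics/ and viewed, at most 10 in all, crops included, and the job is handed in when it is done.

Besides the shell and the picture viewer there is one more tool, called after ">>>" in YAML: its name, and indented under it one key for each argument. step_arm: Moves the arm, as the interface text tells. Its arguments: {"type":"object","properties":{"plan":{"type":"array"},"jaw":{"type":"number"},"grip_force":{"type":"number"}},"required":["plan"]}

```bash
mkdir -p pics; ls
python3 - <<'E'
from plant import manip, snapshot
import cv2, numpy as np, pickle
print(manip.state())
d={n:snapshot(n) for n in("side","top")}
pickle.dump(d,open("d0.pkl","wb"))
for n in d:
    s=d[n]; cv2.imwrite(f"pics/{n}0.png",s["img"]); print(n,s["fx"],s["fy"],s["cx"],s["cy"],s["k1"],np.round(s["T"],3).tolist())
E
```

```text
pics
{'time_s': 0.0, 'joint_pos': array([ 1.14702500e+00,  3.14241176e-01, -4.80898198e-02,  1.21018386e+00,
        2.16573627e-05,  1.57079309e+00]), 'joint_vel': array([ 3.07642577e-06, -1.19459354e-03,  1.60645841e-04, -3.01004129e-04,
       -3.60360819e-04, -3.24667211e-04]), 'joint_torque': array([-7.69508260e-04, -5.39593577e+01,  3.39746618e+01,  1.92368380e-02,
        3.89903926e-05,  6.81159449e-06]), 'ee_pos': array([246.47613687, 546.40216535, 230.42076421]), 'eef_rot': array([ 2.10302114e-01,  9.77636068e-01, -8.37770989e-04, -1.91294553e-04]), 'wrist_force': array([-0.71946123,  0.15530333,  0.0748793 ]), 'moment': array([-0.01017409, -0.02463583,  0.00704272]), 'finger_force': 0.0, 'finger_gap': 1.000372551519906}
side 485.3591016656273 485.3591016656273 250.14617817167974 192.4429777534054 -0.20116292669334032 [[0.954, -0.15, 0.262, 300.283], [-0.301, -0.534, 0.791, -945.226], [0.021, -0.832, -0.554, 738.746], [0.0, 0.0, 0.0, 1.0]]
top 359.8431049728152 359.8431049728152 256.8550012906528 190.472903662379 -0.0892786990005827 [[-0.009, -0.984, 0.181, 410.182], [-1.0, 0.011, 0.015, -65.452], [-0.016, -0.18, -0.983, 1009.681], [0.0, 0.0, 0.0, 1.0]]
```

View pics/top0.png

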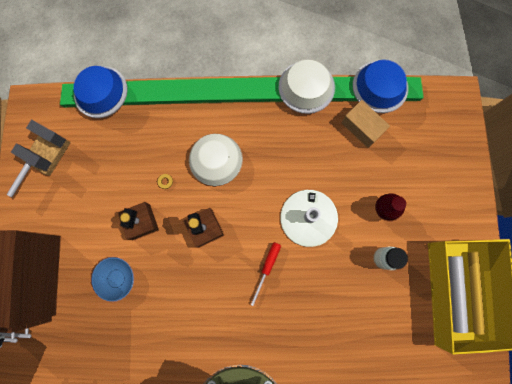

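View pics/side0.png

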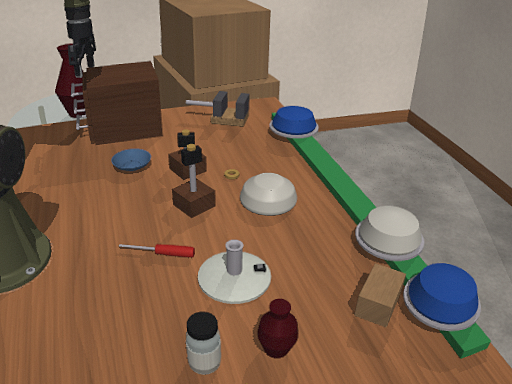

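The top view shows the tall stem's brass ring at about (195,224) in its block at (203,228), and the short stem at about (128,217). The foot dome is at (309,218) with its collar rim at about (313,214) and switch at (312,197). The vase is at (390,207) and the shade at (215,160). In the side view the tall stem's brass ring is at (192,148), the collar rim at (234,244) and the switch at (260,268).

```bash
cat > h.py <<'E'
import cv2, numpy as np
from scipy.spatial.transform import Rotation as R
def prep(s,st=None):
    s=dict(s)
    if "T" not in s:
        W=np.eye(4); W[:3,:3]=R.from_quat(st["eef_rot"]).as_matrix(); W[:3,3]=st["ee_pos"]
        s["T"]=W@s["tool_from_camera"]
    return s
def ray(s,u,v):
    p=np.array([(u-s["cx"])/s["fx"],(v-s["cy"])/s["fy"]]); q=p.copy()
    for _ in range(20): q=p/(1+s["k1"]*(q@q))
    d=s["T"][:3,:3]@np.r_[q,1]; return s["T"][:3,3],d/np.linalg.norm(d)
def plane(s,u,v,z):
    o,d=ray(s,u,v); return o+d*(z-o[2])/d[2]
def tri(s1,p1,s2,p2):
    (a,d),(b,e)=ray(s1,*p1),ray(s2,*p2)
    t=np.linalg.lstsq(np.c_[d,-e],b-a,rcond=None)[0]
    P,Q=a+d*t[0],b+e*t[1]; return (P+Q)/2,np.linalg.norm(P-Q)
def proj(s,P):
    c=np.linalg.inv(s["T"])@np.r_[P,1]; q=c[:2]/c[2]; q=q*(1+s["k1"]*(q@q))
    return np.r_[q[0]*s["fx"]+s["cx"],q[1]*s["fy"]+s["cy"]]
def blobs(m,x0=0,y0=0,amin=8):
    n,l,st,c=cv2.connectedComponentsWithStats(m.astype(np.uint8))
    return [(np.round(c[i]+[x0,y0],1).tolist(),st[i].tolist()) for i in range(1,n) if st[i,4]>=amin]
E
python3 - <<'E'
from h import *; import pickle
d=pickle.load(open("d0.pkl","rb")); T,S=d["top"],d["side"]
for n,s in d.items():
    h=cv2.cvtColor(s["img"],cv2.COLOR_BGR2HSV)
    m=cv2.inRange(h,(20,140,90),(32,255,255)); 
    print(n,"brass",[b for b in blobs(m) if b[0][0]<230 and b[0][1]>100])
    k=cv2.inRange(h,(0,0,0),(179,255,45))
    print(n,"black",[b for b in blobs(k) if 100<b[0][0]<330 and 120<b[0][1]<290])
    w=cv2.inRange(h,(0,0,150),(179,70,255)); print(n,"white",[b for b in blobs(w,amin=300)if 180<b[0][0]<350 and 120<b[0][1]<310])
print("foot rim",plane(T,313,213.5,92), tri(T,(313,213.5),S,(234.5,243.5)))
print("dome",plane(T,309,218,8),"switch",plane(T,312,197,14),plane(S,260,268,14))
print("tall top",plane(T,195,223,178),tri(T,(195,223),S,(192,148)))
print("short top",plane(T,128,217,128),tri(T,(128,217),S,(185,133)))
print("vase",plane(T,390,207,110),"shade",plane(T,215,160,50))
I=np.hstack([cv2.resize(T["img"][185:255,100:230],None,fx=3,fy=4)[:300],cv2.resize(T["img"][185:255,275:345],None,fx=4,fy=4)])
I2=np.hstack([cv2.resize(S["img"][125:215,150:230],None,fx=4,fy=3),cv2.resize(S["img"][225:305,190:280],None,fx=4,fy=3.375)[:270]])
w=min(I.shape[1],I2.shape[1]); cv2.imwrite("pics/crop.png",np.vstack([I[:,:w],I2[:,:w]])); print(w)
E
```

```text
side brass [([184.6, 131.6], [182, 130, 7, 5, 17]), ([188.0, 146.7], [187, 145, 3, 5, 9]), ([192.2, 145.4], [191, 144, 4, 4, 9]), ([228.4, 174.0], [225, 170, 7, 9, 20])]
side black [([185.0, 139.7], [178, 133, 17, 14, 177]), ([191.1, 156.3], [181, 146, 22, 20, 291]), ([178.6, 174.6], [174, 170, 10, 10, 14]), ([259.3, 268.1], [254, 264, 12, 8, 44])]
side white [([270.1, 192.8], [245, 173, 50, 41, 1551]), ([233.2, 278.7], [198, 252, 73, 51, 2425])]
top brass [([164.5, 180.9], [158, 174, 14, 15, 117]), ([124.7, 217.1], [121, 213, 9, 9, 67]), ([193.4, 222.4], [189, 218, 10, 10, 78])]
top black [([129.6, 218.4], [121, 209, 16, 20, 160]), ([196.2, 224.4], [188, 213, 15, 22, 134]), ([143.3, 233.9], [132, 229, 24, 10, 28])]
top white [([216.2, 158.0], [190, 134, 52, 51, 1999]), ([308.7, 218.4], [281, 190, 57, 57, 2404])]
foot rim [ 516.98154078 -195.1535258    92.        ] (array([ 517.06267101, -195.24147013,   91.3912138 ]), np.float64(0.020708315669828985))
dome [ 514.26756876 -195.4020208     8.        ] switch [ 572.57504178 -205.02784271   14.        ] [ 573.53143154 -202.00873631   14.        ]
tall top [487.63104798  91.50768243 178.        ] (array([489.50239009,  92.82797077, 170.18873264]), np.float64(2.303481970132567))
short top [508.31220406 270.85140752 128.        ] (array([507.3654918 , 273.32656263, 122.00249541]), np.float64(3.2439442391051214))
vase [ 528.77393177 -389.54217446  110.        ] shade [673.3931091  63.8643018  50.       ]
670
```

View pics/crop.png

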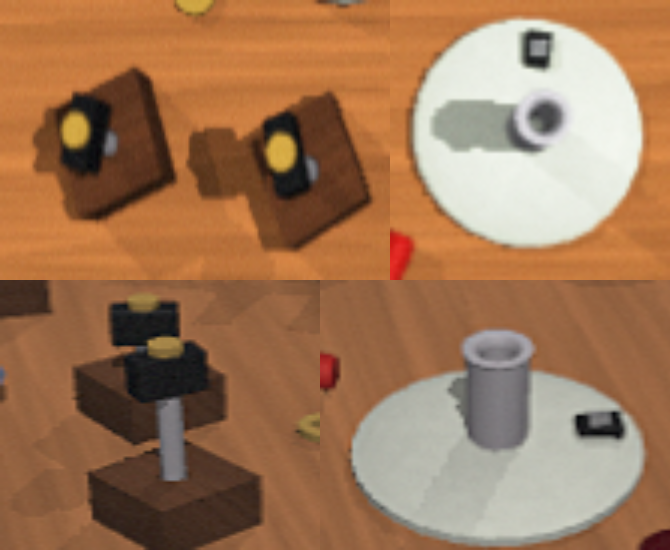

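The crop shows the tall stem leaning slightly, with its long lampholder side at a yaw of about 0.4 rad. The foot's switch lies at a yaw of about -0.15 rad. The measurements match the given heights: the rim triangulates to 91.4 mm against 92. Next I move above the stem for a closer look.

>>> step_arm:
  plan:
    - [[0, 0, 1], 0]
    - [[0.5, -0.94, 0.75], 0.46]
    - [[0.5, -0.94, 0], 0.46]
    - [[0.5, -0.94, 0], 0.46]
    - [[0.5, -0.94, 0], 0.46]
    - [[0.5, -0.94, 0], 0.46]
    - [[0.5, -0.94, 0], 0.46]
    - [[0.5, -0.94, 0], 0.46]
    - [[0.5, -0.94, 0], 0.46]
    - [[0.5, -0.94, 0], 0.46]
    - [[0.5, -0.94, 0], 0.46]
    - [[0.5, -0.94, 0], 0.46]
  jaw: -1

```text
time_s: 1.6
ee_pos: [467.0, 131.9, 301.0]
eef_rot: [-0.168, 0.986, 0.0, -0.0]
wrist_force: [1.2, 0.1, -0.1]
finger_gap: 1.0
finger_force: 0.0
```

>>> step_arm:
  plan:
    - [[0.5, -0.94, 0], 0.46]
    - [[0, 0, 0], 0]
    - [[0, 0, 0], 0]

```text
time_s: 1.98
ee_pos: [486.3, 95.8, 301.0]
eef_rot: [-0.2, 0.98, 0.0, -0.0]
wrist_force: [-0.8, 0.4, -0.6]
finger_gap: 1.002
finger_force: 0.0
```

Run:
```python
from plant import manip, snapshot
from h import *; import pickle
st=manip.state(); s=snapshot("wrist"); pickle.dump((st,s),open("w1.pkl","wb")); cv2.imwrite("pics/w1.png",s["img"])
print(st["ee_pos"],st["joint_pos"],st["wrist_force"]); s=prep(s,st); print(s["T"].round(2).tolist())
print("tops expected",proj(s,[488,95,178]),proj(s,[488,95,50]))
```

```text
[486.33705074  95.83211094 300.97684777] [ 1.94264835e-01  9.69465292e-02 -1.58171163e-01  1.31655181e+00
  4.36497860e-04 -2.08991204e-01] [-0.80390825  0.41215988 -0.60764984]
[[-0.39, 0.88, 0.28, 415.76], [0.92, 0.37, 0.12, 66.25], [0.0, 0.3, -0.95, 443.65], [0.0, 0.0, 0.0, 1.0]]
tops expected [254.58447052 188.53134004] [255.12816601 164.49659817]
```

View pics/w1.png

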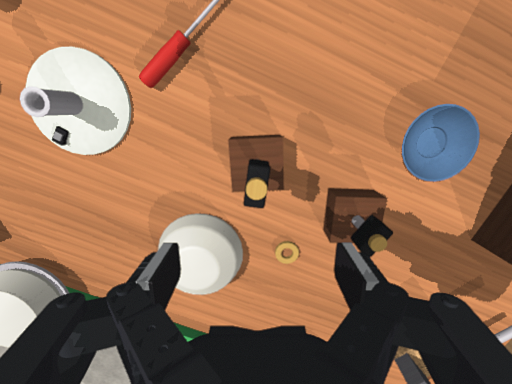

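The wrist picture shows the tall stem's brass ring at (256,189). Its black lampholder runs nearly vertically from (258,160) to (255,207), so it is close to aligned with the tool.

Run:
```python
from h import *; import pickle
st,s=pickle.load(open("w1.pkl","rb")); s=prep(s,st)
hsv=cv2.cvtColor(s["img"],cv2.COLOR_BGR2HSV); x0,y0=235,150
b=cv2.inRange(hsv,(18,120,90),(34,255,255))[y0:215,x0:280]
k=((hsv[y0:215,x0:280,2]<45))
bb=max(blobs(b,x0,y0),key=lambda t:t[1][4]); print("brass",bb, plane(s,*bb[0],178))
print("black",blobs(k,x0,y0))
u=((k|(b>0)).astype(np.uint8)); c=max(cv2.findContours(u,0,cv2.CHAIN_APPROX_NONE)[0],key=cv2.contourArea)[:,0]+[x0,y0]
P=np.array([plane(s,*p,170)[:2] for p in c],np.float32); r=cv2.minAreaRect(P); print(r, cv2.boxPoints(r).tolist())
# left/right edge direction
for side in(0,1):
    rows=[y for y in range(162,184)]
    pts=np.array([plane(s,(min if side==0 else max)(c[c[:,1]==y][:,0]),y,170)[:2] for y in rows],np.float32)
    l=cv2.fitLine(pts,cv2.DIST_HUBER,0,.01,.01).ravel(); print("edge yaw",np.arctan(l[1]/l[0]))
tx=R.from_quat(st["eef_rot"]).as_matrix()[:,0]; print("tool x yaw",np.arctan(tx[1]/tx[0]))
```

```text
brass ([255.9, 188.7], [10, 28, 22, 22, 386]) [487.63309694  96.32748847 178.        ]
black [([258.5, 169.6], [12, 9, 23, 26, 392]), ([253.6, 202.1], [9, 44, 21, 14, 142])]
((484.3924255371094, 95.7237777709961), (50.9434814453125, 22.84457015991211), 14.886616706848145) [[456.84112548828125, 100.21881866455078], [462.7100830078125, 78.14099884033203], [511.9437255859375, 91.2287368774414], [506.07476806640625, 113.30655670166016]]
edge yaw 0.27674556
edge yaw 0.30257747
tool x yaw 0.4032560807797142
```

>>> step_arm:
  plan:
    - [[0.03, 0.01, -0.8], -0.4]
    - [[0, 0, -0.8], -0.4]
    - [[0, 0, -0.8], 0]
    - [[0, 0, -0.8], 0]
    - [[0, 0, -0.6], 0]
    - [[0, 0, -0.42], 0]
    - [[0, 0, 0], 0]
    - [[0, 0, 0], 0]

```text
time_s: 3.02
ee_pos: [488.1, 96.9, 133.3]
eef_rot: [-0.142, 0.99, 0.0, 0.0]
wrist_force: [-0.9, 0.7, 0.1]
finger_gap: 1.003
finger_force: 0.0
```

>>> step_arm:
  plan:
    - [[0, 0, 0], 0]
    - [[0, 0, 0], 0]
    - [[0, 0, 0], 0]
    - [[0, 0, 0], 0]
    - [[0, 0, 0], 0]
    - [[0, 0, 0], 0]
    - [[0, 0, 0], 0]
    - [[0, 0, 0], 0]
  jaw: 1
  grip_force: 60

```text
time_s: 4.03
ee_pos: [488.2, 96.1, 132.8]
eef_rot: [-0.142, 0.99, -0.0, 0.0]
wrist_force: [0.1, -0.2, 4.8]
finger_gap: 0.276
finger_force: 58.8
```

>>> step_arm:
  plan:
    - [[0, 0, 0.3], 0]
    - [[0, 0, 0.6], 0]
    - [[0, 0, 0.7], 0]
    - [[0, 0, 0.7], 0]
    - [[0, 0, 0.7], 0]
    - [[0, 0, 0.5], 0]
    - [[0, 0, 0.25], 0]
    - [[0, 0, 0], 0]

```text
time_s: 5.03
ee_pos: [488.0, 96.2, 282.8]
eef_rot: [-0.142, 0.99, 0.0, 0.0]
wrist_force: [0.0, -0.1, -3.3]
finger_gap: 0.28
finger_force: 59.3
```

>>> step_arm:
  plan:
    - [[0.03, -0.3, 0], 0]
    - [[0.06, -0.6, 0], 0]
    - [[0.08, -0.8, 0], 0]
    - [[0.09, -0.9, 0], 0]
    - [[0.1, -0.95, 0], 0]
    - [[0.1, -0.95, 0], 0]
    - [[0.09, -0.9, 0], 0]
    - [[0.08, -0.85, 0], 0]
    - [[0.05, -0.6, 0], 0]
    - [[0.04, -0.42, 0], 0]
    - [[0, 0, 0], 0]
    - [[0, 0, 0], 0]

```text
time_s: 6.52
ee_pos: [516.4, -194.2, 282.2]
eef_rot: [-0.142, 0.99, 0.0, -0.0]
wrist_force: [-0.2, 1.0, -2.2]
finger_gap: 0.274
finger_force: 59.4
```

Run:
```python
from plant import manip, snapshot
from h import *; import pickle
st=manip.state(); D={n:snapshot(n) for n in("side","top","wrist")}; pickle.dump((st,D),open("w2.pkl","wb"))
print(st["ee_pos"],st["joint_pos"].round(3),st["wrist_force"],st["moment"])
C=D["side"]["img"][100:300,150:330]; C=cv2.resize(C,None,fx=2.5,fy=2.5)
W=D["wrist"]["img"][100:300,170:340]; W=cv2.resize(W,None,fx=2,fy=2.5)
cv2.imwrite("pics/w2.png",np.hstack([C,W[:C.shape[0]]])); print(C.shape,W.shape)
```

```text
[ 516.44133228 -194.21056491  282.17828118] [-0.36   0.208 -0.07   1.294  0.    -0.644] [-0.1512922   0.98701373 -2.15961116] [ 0.01881693 -0.03850514  0.00803503]
(500, 450, 3) (500, 340, 3)
```

View pics/w2.png

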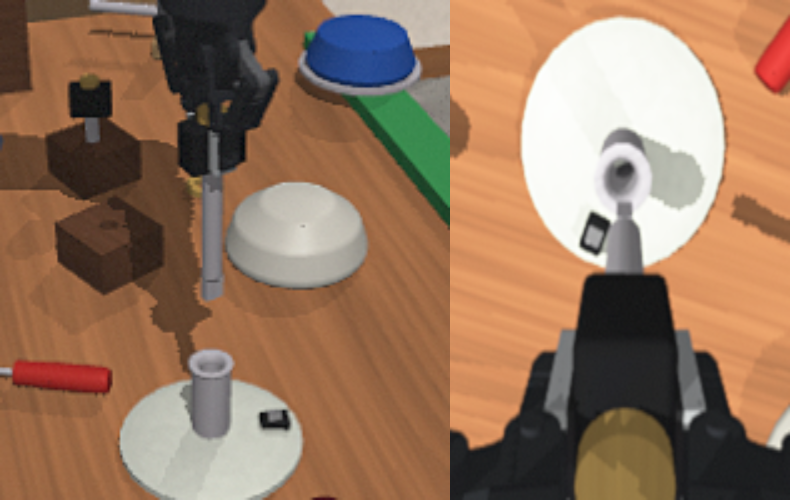

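The side crop shows the stem hanging above the collar. Its tip is at about side pixel (234,219) and the rim centre at about (234.4,245). In the wrist crop the tang end is at about (257.5,182) and the rim centre at about (256.5,169). Now I compute tip against rim, and the tilt.

Run:
```python
from h import *; import pickle
st,D=pickle.load(open("w2.pkl","rb")); S,W,T=D["side"],prep(D["wrist"],st),D["top"]
Rm=R.from_quat(st["eef_rot"]).as_matrix(); tx=Rm[:,0]*np.sign(Rm[0,0]); ty=Rm[:,1]; print("tx",tx.round(3),"yaw",np.arctan2(tx[1],tx[0]))
g=lambda s,y,a,b:s["img"][y,a:b].astype(int).sum(1)//3
# side rows of rod: edges by saturation (steel grey)
hs=cv2.cvtColor(S["img"],cv2.COLOR_BGR2HSV)
e=[]
for y in range(170,220,3):
    q=np.where((hs[y,222:246,1]<60))[0]+222
    print(y,(q.min(),q.max(),len(q)) if len(q) else None,end=" ; ")
    if len(q): e.append((y,(q.min()+q.max())/2))
print()
hw=cv2.cvtColor(W["img"],cv2.COLOR_BGR2HSV)
for y in range(174,212,2): print(y,W["img"][y,246:270].mean(1).astype(int).tolist())
# rim by ellipse in wrist: dump
for y in range(156,180,3): print(y,W["img"][y,240:274].mean(1).astype(int).tolist())
z=st["ee_pos"][2]-122.8; print("tip z",z)
P=plane(W,257.5,182,z); print("wrist near end",P,"tip",P+8*tx)
print("side tip on plane",plane(S,234,218.8,z))
print("rim wrist",plane(W,256.5,169,92),"side",plane(S,234.4,245.2,92), "tri",tri(W,(256.5,169),S,(234.4,245.2)))
c=P+8*tx
for dz in(0,20,60,100,120): print(dz,proj(S,c+[0,0,dz]),proj(W,c+[0,0,dz]))
```

```text
tx [ 0.96   0.281 -0.   ] yaw 0.28446487129220904
170 (np.int64(227), np.int64(238), 10) ; 173 (np.int64(231), np.int64(238), 8) ; 176 (np.int64(231), np.int64(238), 8) ; 179 (np.int64(231), np.int64(238), 8) ; 182 (np.int64(231), np.int64(245), 9) ; 185 (np.int64(231), np.int64(245), 10) ; 188 (np.int64(231), np.int64(245), 11) ; 191 (np.int64(231), np.int64(245), 13) ; 194 (np.int64(231), np.int64(245), 13) ; 197 (np.int64(231), np.int64(245), 14) ; 200 (np.int64(231), np.int64(245), 14) ; 203 (np.int64(231), np.int64(245), 12) ; 206 (np.int64(231), np.int64(245), 10) ; 209 (np.int64(231), np.int64(238), 8) ; 212 (np.int64(231), np.int64(238), 8) ; 215 (np.int64(231), np.int64(238), 8) ; 218 (np.int64(231), np.int64(237), 7) ; 
174 [211, 173, 137, 121, 110, 104, 106, 107, 107, 108, 108, 118, 140, 154, 158, 164, 186, 211, 223, 233, 238, 237, 235, 230]
176 [228, 213, 180, 147, 131, 127, 117, 111, 116, 126, 135, 140, 149, 161, 178, 196, 213, 224, 233, 237, 235, 233, 231, 221]
178 [238, 237, 227, 206, 181, 166, 158, 159, 165, 166, 172, 184, 193, 201, 210, 219, 227, 234, 236, 235, 234, 
[... 3324 characters left out ...]
82, 174, 177, 178]
tip z 159.3782811845498
wrist near end [ 510.26697466 -194.26850699  159.37828118] tip [ 517.94546962 -192.02335628  159.37461482]
side tip on plane [ 514.54342154 -199.78462027  159.37828118]
rim wrist [ 511.36617235 -194.97188485   92.        ] side [ 515.15078467 -201.18662581   92.        ] tri (array([ 514.77239099, -194.84505257,   86.27681892]), np.float64(4.388598944429097))
0 [234.56862396 216.29701928] [257.49658485 189.45253149]
20 [234.60087541 208.18293243] [257.58453182 195.33396803]
60 [234.67326835 191.36732489] [257.80622643 210.16136191]
100 [234.75717875 173.74217243] [258.12098876 231.21728503]
120 [234.80386171 164.61663655] [258.33367683 245.4476251 ]
```

>>> step_arm:
  plan:
    - [[0.01, -0.04, -0.3], 0]
    - [[0, 0, -0.45], 0]
    - [[0, 0, -0.4], 0]
    - [[0, 0, -0.25], 0]
    - [[0, 0, -0.1], 0]
    - [[0, 0, 0], 0]
    - [[0, 0, 0], 0]

```text
time_s: 7.55
ee_pos: [517.5, -196.5, 223.1]
eef_rot: [-0.142, 0.99, -0.0, 0.0]
wrist_force: [0.2, -0.3, -1.4]
finger_gap: 0.275
finger_force: 59.5
```

Run:
```python
from plant import manip, snapshot
from h import *; import pickle
st=manip.state(); D={n:snapshot(n) for n in("side","top","wrist")}; pickle.dump((st,D),open("w3.pkl","wb"))
print(st["ee_pos"],st["wrist_force"])
C=D["side"]["img"][200:280,194:274]; C=cv2.resize(C,None,fx=5,fy=5)
W=D["wrist"]["img"][145:225,216:296]; W=cv2.resize(W,None,fx=5,fy=5)
cv2.imwrite("pics/w3.png",np.hstack([C,W]))
```

```text
[ 517.54496844 -196.46065931  223.10753413] [ 0.22480426 -0.3026717  -1.3732523 ]
```

View pics/w3.png

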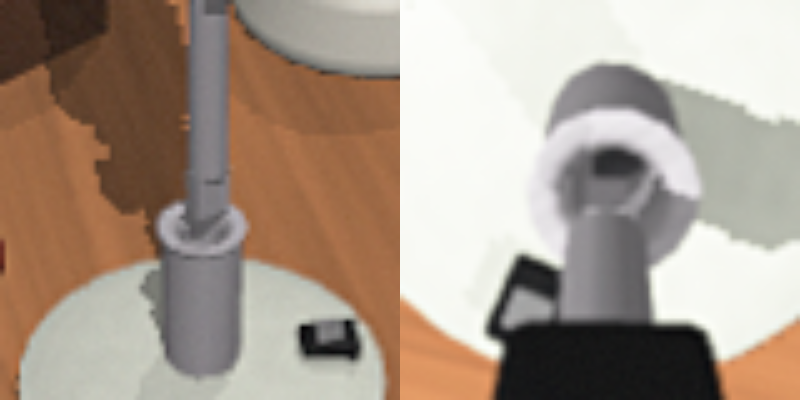

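In the side crop the rim centre is at x≈201.5 and the tang at x≈208. In the wrist crop the rim centre is at x≈615 and the tang at x≈606. So the tip needs about (-2.2, +1.4) mm before it goes in.

>>> step_arm:
  plan:
    - [[-0.05, 0.035, 0], 0]
    - [[0, 0, 0], 0]
    - [[0, 0, -0.1], 0]
    - [[0, 0, -0.1], 0]
    - [[0, 0, -0.1], 0]
    - [[0, 0, -0.1], 0]
    - [[0, 0, 0], 0]

```text
time_s: 8.57
ee_pos: [514.9, -194.8, 206.0]
eef_rot: [-0.142, 0.99, 0.0, -0.0]
wrist_force: [-0.0, 0.8, -2.6]
finger_gap: 0.275
finger_force: 59.5
```

>>> step_arm:
  plan:
    - [[0, 0, -0.1], 0]
    - [[0, 0, -0.1], 0]
    - [[0, 0, -0.1], 0]
    - [[0, 0, -0.1], 0]
    - [[0, 0, 0], 0]

```text
time_s: 9.2
ee_pos: [515.0, -194.8, 190.1]
eef_rot: [-0.142, 0.99, 0.0, -0.0]
wrist_force: [0.1, -0.1, -3.0]
finger_gap: 0.278
finger_force: 59.3
```

>>> step_arm:
  plan:
    - [[0, 0, -0.1], 0]
    - [[0, 0, -0.1], 0]
    - [[0, 0, -0.1], 0]
    - [[0, 0, -0.1], 0]
    - [[0, 0, -0.05], 0]
    - [[0, 0, -0.05], 0]
    - [[0, 0, 0], 0]

```text
time_s: 10.07
ee_pos: [515.1, -194.9, 170.4]
eef_rot: [-0.142, 0.99, 0.0, -0.0]
wrist_force: [-0.4, -0.8, -2.3]
finger_gap: 0.279
finger_force: 59.4
```

>>> step_arm:
  plan:
    - [[0, 0, -0.04], 0]
    - [[0, 0, -0.04], 0]
    - [[0, 0, -0.04], 0]
    - [[0, 0, 0], 0]

```text
time_s: 10.58
ee_pos: [515.6, -195.0, 167.6]
eef_rot: [-0.142, 0.99, -0.0, 0.001]
wrist_force: [-3.8, 1.3, 11.6]
finger_gap: 0.271
finger_force: 61.3
```

>>> step_arm:
  plan:
    - [[0, 0, -0.01], -0.33]
    - [[0, 0, 0], -0.33]
    - [[0, 0, 0], -0.33]
    - [[0, 0, 0], -0.33]
    - [[0, 0, 0], 0]

```text
time_s: 11.2
ee_pos: [516.0, -195.2, 167.5]
eef_rot: [-0.043, 0.999, -0.001, 0.001]
wrist_force: [-3.6, 1.4, 12.5]
finger_gap: 0.274
finger_force: 61.4
```

>>> step_arm:
  plan:
    - [[0, 0, 0], -0.33]
    - [[0, 0, 0], -0.33]
    - [[0, 0, 0], -0.33]
    - [[0, 0, 0], -0.33]
    - [[0, 0, 0], 0]

```text
time_s: 11.82
ee_pos: [516.2, -195.2, 167.5]
eef_rot: [0.056, 0.998, -0.0, 0.002]
wrist_force: [-2.3, 0.7, 11.2]
finger_gap: 0.276
finger_force: 61.2
```

>>> step_arm:
  plan:
    - [[0, 0, 0], -0.33]
    - [[0, 0, 0], -0.33]
    - [[0, 0, 0], -0.33]
    - [[0, 0, 0], -0.33]
    - [[0, 0, 0], 0]

```text
time_s: 12.45
ee_pos: [516.2, -194.9, 167.4]
eef_rot: [0.154, 0.988, 0.0, 0.002]
wrist_force: [-1.5, 1.6, 9.2]
finger_gap: 0.274
finger_force: 61.2
```

>>> step_arm:
  plan:
    - [[0, 0, 0], -0.33]
    - [[0, 0, 0], -0.33]
    - [[0, 0, 0], -0.33]
    - [[0, 0, 0], -0.33]
    - [[0, 0, 0], 0]

```text
time_s: 13.08
ee_pos: [516.1, -194.8, 167.2]
eef_rot: [0.251, 0.968, 0.0, 0.001]
wrist_force: [-2.5, 2.0, 9.4]
finger_gap: 0.271
finger_force: 61.0
```

>>> step_arm:
  plan:
    - [[0, 0, -0.01], -0.33]
    - [[0, 0, 0], -0.33]
    - [[0, 0, 0], -0.33]
    - [[0, 0, 0], -0.33]
    - [[0, 0, 0], 0]

```text
time_s: 13.7
ee_pos: [516.1, -194.8, 166.7]
eef_rot: [0.346, 0.938, 0.0, 0.001]
wrist_force: [-1.5, 1.5, 8.3]
finger_gap: 0.276
finger_force: 60.9
```

>>> step_arm:
  plan:
    - [[0, 0, -0.01], -0.33]
    - [[0, 0, 0], -0.33]
    - [[0, 0, 0], -0.33]
    - [[0, 0, 0], 0]

```text
time_s: 14.2
ee_pos: [515.1, -194.9, 164.4]
eef_rot: [0.414, 0.91, 0.0, -0.0]
wrist_force: [0.4, 0.4, -2.4]
finger_gap: 0.273
finger_force: 59.5
```

The wrist force has gone and z has dropped, so the tang has entered the slot at a yaw of about -0.85. Next I lower it home.

>>> step_arm:
  plan:
    - [[0, 0, -0.05], -0.2]
    - [[0, 0, -0.08], 0]
    - [[0, 0, -0.1], 0]
    - [[0, 0, -0.1], 0]
    - [[0, 0, 0], 0]

```text
time_s: 14.82
ee_pos: [515.0, -194.8, 150.8]
eef_rot: [0.428, 0.904, -0.0, -0.0]
wrist_force: [0.6, -0.0, -2.6]
finger_gap: 0.273
finger_force: 59.5
```

>>> step_arm:
  plan:
    - [[0, 0, -0.06], 0]
    - [[0, 0, -0.04], 0]
    - [[0, 0, -0.04], 0]
    - [[0, 0, -0.04], 0]
    - [[0, 0, 0], 0]

```text
time_s: 15.45
ee_pos: [515.5, -195.1, 145.7]
eef_rot: [0.428, 0.904, -0.0, 0.001]
wrist_force: [-3.0, 1.4, 9.3]
finger_gap: 0.27
finger_force: 61.2
```

>>> step_arm:
  plan:
    - [[0, 0, 0.03], 0]
    - [[0, 0, 0], 0]
    - [[0, 0, 0], 0]
    - [[0, 0, 0], 0]
    - [[0, 0, 0], 0]
    - [[0, 0, 0], 0]
    - [[0, 0, 0], 0]
    - [[0, 0, 0], 0]
  jaw: -1

```text
time_s: 16.45
ee_pos: [515.1, -194.9, 145.3]
eef_rot: [0.428, 0.904, -0.0, -0.0]
wrist_force: [-0.1, 0.4, -0.4]
finger_gap: 0.999
finger_force: 0.0
```

>>> step_arm:
  plan:
    - [[0, 0, 0.3], 0]
    - [[0, 0, 0.6], 0]
    - [[0, 0, 0.8], 0]
    - [[0, 0, 0.8], 0]
    - [[0, 0, 0.5], 0]
    - [[0, 0, 0], 0]
    - [[0, 0, 0], 0]

```text
time_s: 17.32
ee_pos: [514.8, -194.8, 264.8]
eef_rot: [0.428, 0.904, -0.0, -0.0]
wrist_force: [-0.2, -0.4, 0.3]
finger_gap: 1.002
finger_force: 0.0
```

Run:
```python
from plant import manip, snapshot
from h import *
st=manip.state(); print(st["ee_pos"],st["finger_gap"],st["wrist_force"])
s,t=snapshot("side"),snapshot("top"); C=cv2.resize(s["img"][110:370,150:330],None,fx=2,fy=2); W=cv2.resize(t["img"][130:260,230:420],None,fx=2,fy=4)
cv2.imwrite("pics/end.png",np.hstack([C,W]))
m=cv2.inRange(cv2.cvtColor(s["img"],cv2.COLOR_BGR2HSV),(18,120,70),(34,255,255)); print([b for b in blobs(m,amin=5) if 210<b[0][0]<260 and 130<b[0][1]<280])
print("brass top expected if home",proj(s,[516,-195,191]), "if on landing",proj(s,[516,-195,213]))
```

```text
[ 514.84608593 -194.76081451  264.7736238 ] 1.002439788301864 [-0.15639304 -0.37671826  0.31284201]
[([231.5, 173.6], [225, 169, 14, 10, 108]), ([234.8, 207.5], [229, 203, 12, 10, 96])]
brass top expected if home [234.08567637 204.36670643] if on landing [234.11875231 195.07497479]
```

View pics/end.png

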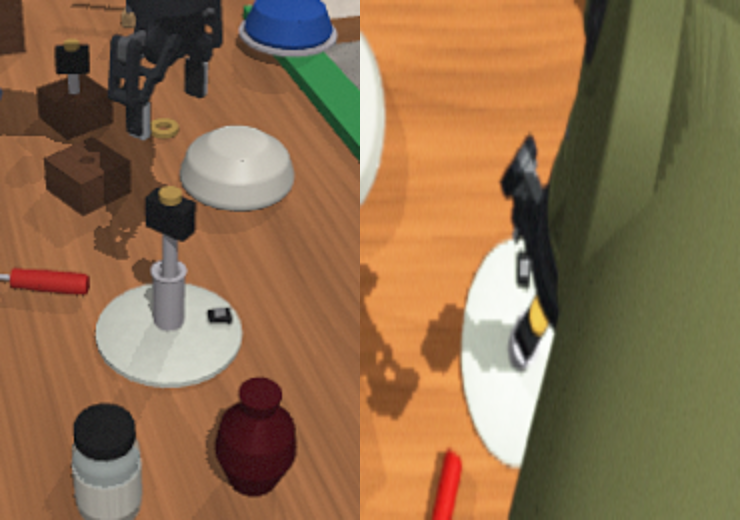

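The side crop shows the tall stem upright in the collar, with its brass ring at side pixel (234.8,207.5). Fully home predicts row 204 for the top face, and standing on the landing predicts 195, so it is home. The vase, shade and short stem are untouched, and the gripper is clear.

```bash
python3 -c "
from plant import manip
print(manip.job_done())"
```

```text
the job is handed in; nothing more can be done
None
```

The tall stem is home in the lamp foot: the tang dropped into the slot at a yaw of about -0.85 rad, and the stem stands upright and released. I handed the job in at about 17 s; the hand-in call gave no verdict.

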